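Show a parts dish to the scanner and make the order up to weight

TASK

Lift the oblong closed dish out of the partitioned tray and hold it up to the scanner: level, centred between the tips of the two marker pins with its long side running from one pin to the other, still for about two seconds. Then set it down flat on the pan of the spring scale, and add to the pan, beside the dish, whichever of the three brass fittings from the tray (long, medium, short) bring it down until its pointer rests between the two marks; fittings not needed stay in their compartment. Keep the dish upright, leave the round dish, the screwdriver and the jar where they are, and do not knock the scanner.

Things in the scene. Friction and masses are not known exactly. Their poses are not given: they have to be found in the camera images.
- dish: the oblong closed dish: black base, clear flat lid, 100 mm long (its x), 60 mm wide (its y), 22 mm high, plain straight sides, about 330 to 450 g. Origin: centre of its underside, z up. It is the same turned half round
- dish_mid (a point): the middle of the oblong dish, 11 mm above its underside
- tray: fixed galvanised tray, 315 x 315 mm and 47 mm high, walls and the cross-shaped partition 5 mm thick, floor 5 mm thick; four square compartments of 150 mm, centred 77.5 mm from the tray's origin along its x and y. Origin: centre of its underside. The fittings stand in the compartment at +x, -y; the oblong dish, the round dish and the screwdriver lie in the other three, any in any
- long_fitting: the long brass fitting, an upright cylinder 22 mm in diameter (slightly narrower waist), 56 mm tall, 160 g. Origin: centre of its underside, z up along its axis. The three fittings stand in one compartment and differ only in length
- medium_fitting: the medium brass fitting, an upright cylinder 22 mm in diameter (slightly narrower waist), 36 mm tall, 100 g. Origin: centre of its underside, z up along its axis. The three fittings stand in one compartment and differ only in length
- short_fitting: the short brass fitting, an upright cylinder 22 mm in diameter (slightly narrower waist), 20 mm tall, 50 g. Origin: centre of its underside, z up along its axis. The three fittings stand in one compartment and differ only in length
- scanner: fixed scanner stand. Origin: centre of the underside of its base plate (160 mm in x, 190 in y, 12 thick). Two upright posts, 10 mm thick and 212 mm high, stand at x -30, y +-87 mm. The scanner head, a black box 85 mm wide (y), from x +60 to +116 mm and from 157 to 243 mm high, stands on a column and looks along -x at the point between the marker pins
- view (a point): the viewing point, at (-30, 0, 200) mm in the scanner's frame, with the scanner's axes: midway between the tips of two level marker pins, 6 mm thick, that point inward from the posts at height 200 mm, tips 70 mm either side along y. The dish's middle belongs here, its long axis along this y
- scale: fixed base of the spring scale. Origin: centre of its underside (base 120 mm in x, 150 mm in y, 35 mm high). At x +98, y +20 mm stands a flat upright 18 mm wide and 132 mm high with two dark level marks that reach sideways (to -y), above and below where the pointer should rest
- pan_top (a point): centre of the top face of the scale's flat rimless steel pan, 140 mm in x, 190 mm in y, 6 mm thick; empty, it stands 135 mm above the table. Moves with the pan; axes are the scale's. A small black pointer sticks out of the pan's +x edge towards the marks
- pan (a joint): how far the spring pan has sunk, m: 0 empty, up to 0.088. It sinks 12.3 mm per 100 g (80 N per m) and settles within about a second. The pointer is between the two marks from 0.0585 to 0.069; the dish alone brings it to 0.040 to 0.056; the long or the medium fitting then always suffices alone
- round_dish: bystander in the tray: round closed dish, 72 mm in diameter, 22 mm high. Origin: centre of its underside
- driver: bystander in the tray: a screwdriver about 110 mm long, lying along its x, black handle towards -x
- jar: bystander on the table: a closed jar 48 mm in diameter, 85 mm high. Origin: centre of its underside
There are look-alikes about, which are no part of the job. Leave any pink or turquoise look-alike of the dish alone.

How it is judged (in metres and radians):
On the way, in this order (a step that is already met when the one before it is completed fails the run):
1. the oblong dish is held still at the viewing point, level, its long side from pin to pin, for 1.5 s (distance between dish_mid and view below 0.015 m and angle between dish's own z axis and vertical below 0.12 rad and angle between the x axis of dish and the y axis of view, either way round below 0.15 rad and linear speed of dish below 0.03 m/s), for 1.5 s.
2. the dish lies flat on the scale pan, released (x of dish_mid in the frame of pan_top between -0.07 and 0.07 m and y of dish_mid in the frame of pan_top between -0.095 and 0.095 m and z of dish_mid in the frame of pan_top between 0.005 and 0.017 m and angle between dish's own z axis and vertical below 0.1 rad and linear speed of dish below 0.02 m/s and contact force between dish and the fingers below 0.1 N), for 0.2 s.
At the end, for the whole second after the job is handed in: The oblong dish lies flat (within 0.1 rad) and at rest on the pan; the pan has come to rest sunk between 0.0585 and 0.069 m, pointer between the marks; every fitting is either on the pan or still in its own tray compartment (x of dish_mid in the frame of pan_top between -0.07 and 0.07 m and y of dish_mid in the frame of pan_top between -0.095 and 0.095 m and z of dish_mid in the frame of pan_top between 0.005 and 0.017 m and angle between dish's own z axis and vertical below 0.1 rad and linear speed of dish below 0.02 m/s and value of joint pan between 0.0585 and 0.069 m and velocity of joint pan between -0.01 and 0.01 m/s and ((x of long_fitting in the frame of pan_top between -0.07 and 0.07 m and y of long_fitting in the frame of pan_top between -0.095 and 0.095 m and z of long_fitting in the frame of pan_top between -0.004 and 0.022 m) or (x of long_fitting in the frame of tray between 0 and 0.155 m and y of long_fitting in the frame of tray between -0.155 and 0 m and z of long_fitting in the frame of tray below 0.03 m)) and ((x of medium_fitting in the frame of pan_top between -0.07 and 0.07 m and y of medium_fitting in the frame of pan_top between -0.095 and 0.095 m and z of medium_fitting in the frame of pan_top between -0.004 and 0.022 m) or (x of medium_fitting in the frame of tray between 0 and 0.155 m and y of medium_fitting in the frame of tray between -0.155 and 0 m and z of medium_fitting in the frame of tray below 0.03 m)) and ((x of short_fitting in the frame of pan_top between -0.07 and 0.07 m and y of short_fitting in the frame of pan_top between -0.095 and 0.095 m and z of short_fitting in the frame of pan_top between -0.004 and 0.022 m) or (x of short_fitting in the frame of tray between 0 and 0.155 m and y of short_fitting in the frame of tray between -0.155 and 0 m and z of short_fitting in the frame of tray below 0.03 m))); the robot touches nothing.
It fails at once if the round dish, the screwdriver or the jar is moved more than 20 mm (distance of any of round_dish, driver, jar from where it was at the start of the episode above 0.02 m).
It fails at once if the oblong dish is tipped more than 0.5 rad (angle between dish's own z axis and vertical above 0.5 rad).
It fails at once if the scanner is knocked (more than 8 N) (contact force between scanner and anything else above 8 N).
It also fails if it takes over 64 s, if anything falls off the work surface, if the arm or the gripper's body presses on something with over 40 N, if the wrist force passes 120 N, or if a joint passes its speed limit or range.

ROBOT

A 6-joint arm with a two-finger parallel gripper is mounted at the origin on the work surface. World frame = base frame: x ahead of the robot, y to its left, z up, the work surface at z = 0. Lengths are in m, angles in degrees, forces in N, time in s.
With the tool pointing down it reaches from about 0.375 to 0.9 m from the base axis. Payload 3.1 kg.
Tool frame: the origin (TCP) lies between the finger pads; the fingertips stand 11 mm ahead of it and the grasp point (between the pads) lies 8 mm behind it; z points along the fingers, y is the line along which they close (so a half turn about z gives the same grasp; the last joint's range is limited). The gripper opens to 87 mm and grips with 3 to 60 N. Pads are 19 mm wide; open, the fingers measure 117 mm over their backs; the gripper's body (75 mm by 190 mm) begins 51 mm behind the grasp point.
Start: joints at [66.434, 30.224, 82.088, -0, 67.689, -10.227], TCP at [0.144, 0.608, 0.234] pointing down, gripper open.
Joint ranges: [-176.69, 176.69], [-43.24, 126.21], [12.49, 139.97], [-82, 262], [0, 151.66], [-163.58, 163.58]. Speed limits (degrees/s): [159.86, 159.86, 180, 180, 180, 180].

INTERFACE

Orientations are given as a 3x3 rotation matrix whose columns are the frame's x, y, z axes.
In Python, from rig import bot, viewer, workorder, models gives the robot as it stands.
- The arm moves only by the shell command python3 -m jog 'ROWS'. ROWS is JSON, a list of rows, each a list of 7 numbers: the opening, from 0 (shut) to 1 (fully open), then the shift along the tool's x, y, z in m, then the turn, a rotation vector about the tool's x, y, z in degrees. In form: [[claw, x, y, z, ax, ay, az], ...]. A call has 1 to 20 rows; each row is the pose to reach, as a shift and turn from the pose commanded when the call began, along the tool's axes at that moment; what a row does not reach only later rows make up. A row lasts 1/8 s, in which the tool goes at most 62.5 mm and 10.7 degrees, less where a joint would pass 70% of its speed; a pose out of reach is approached as far as the arm can. A call with a gripper value outside its range is refused whole. The fingers move at their own pace and stop on an object; the grip force is fixed at half the most. Time passes only in rows, so rows that repeat a pose let the fingers close. It gives the time, the measured TCP pose, the force, the opening and the grip force at its end, in the units of the state.
- bot.read_state(): the state, without advancing time (a new reading comes with each control period).
- viewer.capture(name): name is "scene" or "top"; returns (picture, depth): 420x560x3 uint8, blue, green, red; 420x560 float32, m along the optical axis (not along the pixel's ray), 0 where there is no reading.
- viewer.camera_info(name): a dict with "fx", "fy", "cx", "cy" (pixels), "dist_coeffs" ([k1, k2, p1, p2, k3] as OpenCV has them; the pictures are not rectified), "world_to_cam" (4x4, takes a point from world to camera coordinates). Camera axes: x right, y down, z forward; pixel columns grow to the right and rows downward; lengths in m; the calibration is good to about 2 mm. A picture is of the moment at which its call begins. camera_info takes no time and is no camera call.
- workorder.hand_in(): hands the job in; it is judged then, once.
Trained networks look in the newest picture that a camera, given by its name, has taken for a name from the list of things; names that differ only in an ending like _2 or _b are one class to them, and where a whole thing is asked for, a point or a joint stands for the part that bears it (a point fixed in the world has none). Each returns a list of dicts, best first, with "p" (0 to 1); they miss things now and then, are a little off and sometimes report something else, mostly with a low value. They report only what shows in the picture. A call takes as long as a camera call. They do not tell look-alikes from the thing itself.
- models.outline_of(camera, thing): "mask" (420x560 bool, what is visible of it).
- models.tip_of(camera, thing): "xyz" ([x, y, z] in m, in world coordinates, good to about 4 mm: a listed point, or the origin of a listed thing).
The state is a dict: "time_s": time; "joint_positions": joint angles; "qvel": joint speeds; "tau": joint torques, N m; "position": TCP position; "tcp_rot": TCP orientation; "force": force on the tool from outside, world axes, zero at the start; "moment": the same for the moment, N m; "opening": opening from 0.0 (shut) to 1.0 (fully open); "grasp_force": force on a finger pad.
Only numpy, scipy, OpenCV 4.12 (cv2) and the standard library are available. Lean on these libraries where they do the work, as an engineer would, in place of code of your own. Each camera call takes 0.05 s, during which the arm holds its last target. There are 200 camera calls.

## Working session

There is one attempt and no reset: what is moved stays moved. The work goes in short steps, Python scripts to look and compute and a shell command to move; the robot and the scene stay as the last step left them, time stands still between calls to the robot, and variables do not carry over. Pictures are saved under pics/ and viewed, at most 10 in all, crops included, and the job is handed in when it is done.

```bash
ls; mkdir -p pics
python3 - <<'E'
from rig import bot,viewer,models
import cv2,numpy as np
s=bot.read_state();print(s['position'],s['tcp_rot'],s['opening'])
for c in('scene','top'):
    p,d=viewer.capture(c);cv2.imwrite(f'pics/{c}0.png',p);np.save(f'{c}0.npy',d)
    i=viewer.camera_info(c);print(c,{k:np.round(v,3).tolist() for k,v in i.items()})
    for t in['dish','tray','long_fitting','medium_fitting','short_fitting','scanner','view','scale','pan_top','round_dish','driver','jar']:
        print(t,[(round(float(r['p']),2),np.round(r['xyz'],3).tolist()) for r in models.tip_of(c,t)[:4]])
E
```

```text
pics
[0.14386395 0.60746899 0.23257196] [[-9.73027722e-01  2.30686557e-01 -8.74350801e-04]
 [ 2.30687888e-01  9.73025726e-01 -2.00875720e-03]
 [ 3.87372541e-04 -2.15627859e-03 -9.99997600e-01]] 1.0006696399131954
scene {'fx': 418.467, 'fy': 418.467, 'cx': 282.991, 'cy': 207.318, 'dist_coeffs': [-0.053, 0.0, 0.0, 0.0, 0.0], 'world_to_cam': [[0.715, 0.699, 0.014, -0.289], [0.605, -0.608, -0.514, -0.232], [-0.351, 0.376, -0.857, 1.404], [0.0, 0.0, 0.0, 1.0]]}
dish [(0.82, [0.273, -0.505, 0.002]), (0.77, [0.231, -0.344, -0.002]), (0.76, [0.638, -0.495, 0.0]), (0.72, [0.488, -0.49, 0.001])]
tray [(0.6, [0.513, -0.226, -0.003])]
long_fitting []
medium_fitting [(0.55, [0.527, -0.307, 0.008]), (0.32, [0.601, 0.124, -0.002])]
short_fitting [(0.51, [0.625, -0.33, 0.004])]
scanner [(0.67, [0.6, 0.122, 0.001]), (0.47, [0.581, -0.305, 0.01])]
view [(0.93, [0.568, 0.127, 0.2]), (0.3, [0.513, -0.226, -0.005])]
scale [(0.79, [0.5, 0.368, -0.001])]
pan_top [(0.63, [0.499, 0.368, 0.134]), (0.36, [0.425, -0.306, 0.01])]
round_dish [(0.8, [0.452, -0.143, 0.001])]
driver [(0.5, [0.579, -0.135, 0.009])]
j
[... 323 characters left out ...]
95, [0.489, -0.491, -0.001]), (0.92, [0.274, -0.505, 0.002]), (0.74, [0.232, -0.342, -0.002]), (0.65, [0.424, -0.302, 0.007])]
tray [(0.68, [0.509, -0.223, -0.0])]
long_fitting [(0.29, [0.511, -0.226, 0.004])]
medium_fitting [(0.56, [0.524, -0.308, 0.008])]
short_fitting [(0.64, [0.626, -0.333, 0.008])]
scanner [(0.91, [0.6, 0.119, -0.001])]
view [(0.88, [0.569, 0.126, 0.197]), (0.64, [0.423, -0.304, 0.016])]
scale [(0.73, [0.495, 0.363, -0.002]), (0.57, [0.448, -0.144, 0.002])]
pan_top [(0.86, [0.494, 0.365, 0.133])]
round_dish [(0.59, [0.449, -0.141, 0.003]), (0.44, [0.406, 0.168, -0.002])]
driver [(0.62, [0.58, -0.129, 0.008])]
jar [(0.61, [0.6, 0.121, 0.0]), (0.49, [0.406, 0.166, -0.0])]
```

View pics/top0.png

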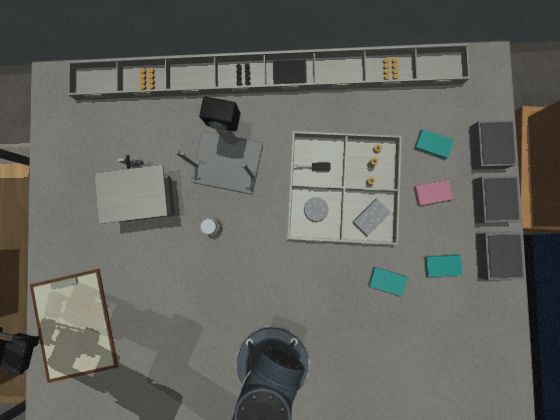

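View pics/scene0.png

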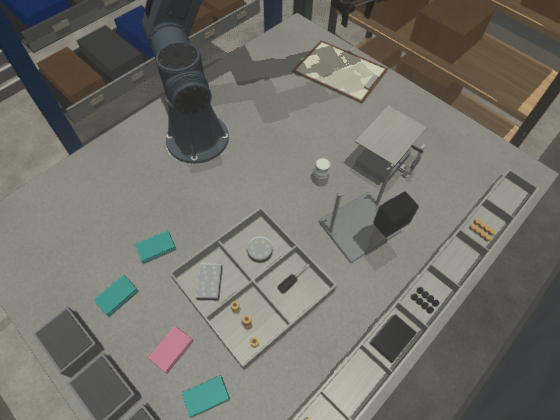

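The top view shows the dish in the tray at about (372,217) and the three fittings at (377,148), (373,161) and (371,182). The scanner is at (230,150), the pan at (132,193), and the coloured look-alikes lie outside the tray. Next I measure everything from the depth images.

```bash
cat > h.py <<'E'
import numpy as np,cv2
from rig import bot,viewer,models
def cloud(c,d):
    i=viewer.camera_info(c);K=np.array([[i['fx'],0,i['cx']],[0,i['fy'],i['cy']],[0,0,1.]])
    v,u=np.mgrid[0:420,0:560];p=np.stack([u,v],-1).reshape(-1,1,2).astype(float)
    n=cv2.undistortPoints(p,K,np.array(i['dist_coeffs'],float)).reshape(420,560,2)
    P=np.dstack([n*d[...,None],d]);T=np.linalg.inv(np.array(i['world_to_cam']))
    W=P@T[:3,:3].T+T[:3,3];W[d<=0]=np.nan
    return W
def rect(P):
    (c,s,a)=cv2.minAreaRect((P[:,:2]*1000).astype(np.float32));
    if s[0]<s[1]: s=s[::-1];a+=90
    return np.round(c,1),np.round(s,1),round((a+90)%180-90,1)
def near(W,x,y,r,z0,z1):
    m=(np.hypot(W[...,0]-x,W[...,1]-y)<r)&(W[...,2]>z0)&(W[...,2]<z1);return W[m],m
E
python3 - <<'E'
from h import *
for c in('top','scene'):
    W=cloud(c,np.load(c+'0.npy'))
    print(c,'table z',np.nanmedian(near(W,.3,0.0,.06,-.03,.03)[0][:,2]))
    P,m=near(W,.424,-.303,.072,.018,.036);m=cv2.morphologyEx(m.astype(np.uint8),cv2.MORPH_OPEN,np.ones((3,3)))>0
    print('dish',len(P),rect(W[m]),np.median(W[m],0))
    P,m=near(W,.497,.366,.15,.125,.145);m=cv2.morphologyEx(m.astype(np.uint8),cv2.MORPH_OPEN,np.ones((5,5)))>0;print('pan',rect(W[m]),np.median(W[m][:,2]))
    P,_=near(W,.6,.12,.14,.005,.02);print('base',rect(P))
    P,_=near(W,.6,.12,.15,.203,.218);P=P[P[:,0]<.6];
    for q in(P[P[:,1]>.13],P[P[:,1]<.12]):
        if len(q):print('post',len(q),q.mean(0))
    P,_=near(W,.51,-.225,.24,.038,.055);print('tray',rect(P))
    P,m=near(W,.587,-.3,.075,.018,.075)
    n,l,st,ce=cv2.connectedComponentsWithStats(m.astype(np.uint8))
    for k in range(1,n):
        q=W[l==k]
        if len(q)>4:
            t=q[q[:,2]>q[:,2].max()-.006];print('fit',len(q),ce[k].round(),t.mean(0).round(4),q[:,2].max().round(4),q.mean(0).round(4))
E
```

```text
top table z 0.0001526854005902134
dish 722 (array([ 420.3, -305.6]), array([99., 59.]), -46.5) [ 0.41924369 -0.30519188  0.02736497]
pan (array([496.3, 365.1]), array([193. , 140.8]), -85.0) 0.13490336847413142
base (array([591.9, 119. ]), array([262.7, 224.9]), 78.4)
post 20 [0.58743878 0.20917877 0.20863794]
post 17 [0.54988792 0.04517301 0.20833807]
tray (array([ 507.3, -226.5]), array([317.5, 316.3]), -4.6)
fit 83 [369. 137.] [ 0.6563 -0.3039  0.0479] 0.0519 [ 0.6553 -0.3039  0.0378]
fit 43 [378. 148.] [ 0.6237 -0.3319  0.0263] 0.0293 [ 0.6233 -0.3317  0.0257]
fit 55 [345. 158.] [ 0.595  -0.2329  0.0419] 0.0454 [ 0.5948 -0.2323  0.0373]
fit 71 [373. 162.] [ 0.5781 -0.3131  0.0624] 0.0659 [ 0.5758 -0.3107  0.051 ]
fit 52 [371. 181.] [ 0.5249 -0.3058  0.0419] 0.0454 [ 0.5241 -0.3044  0.0399]
scene table z -0.00021138536153619825
dish 784 (array([ 422.8, -303.6]), array([98.1, 59.5]), -47.5) [ 0.42456164 -0.30434408  0.02692498]
pan (array([499.1, 365.6]), array([195.7, 144.6]), -84.9) 0.1355765773362847
base (array([588.6, 121. ]), array([259.5, 255.1]), 71.3)
post 14 [0.59170911 0.21120041 0.20820368]
post 18 [0.55320931 0.04535936 0.20808383]
tray (array([ 509. , -224.1]), array([320.2, 314.6]), -4.7)
fit 78 [272. 304.] [ 0.5908 -0.2306  0.0414] 0.0457 [ 0.592  -0.2316  0.0348]
fit 66 [235. 305.] [ 0.5268 -0.3026  0.0425] 0.0458 [ 0.5283 -0.3039  0.0388]
fit 96 [247. 321.] [ 0.5797 -0.3098  0.062 ] 0.065 [ 0.5824 -0.3112  0.0514]
fit 55 [270. 342.] [ 0.6583 -0.3047  0.0466] 0.0492 [ 0.6591 -0.3053  0.042 ]
fit 63 [254. 341.] [ 0.6267 -0.3295  0.0261] 0.0296 [ 0.6264 -0.3296  0.0258]
```

```bash
cat > go.py <<'E'
# usage: go.py x y z heading ; ... -> tool-frame shift and turn from the pose as it stands
import sys,numpy as np
from rig import bot
from scipy.spatial.transform import Rotation as Ro
s=bot.read_state();R=np.array(s['tcp_rot']);p=np.array(s['position'])
a=np.array(sys.argv[1:],float).reshape(-1,4)
for x,y,z,h in a:
    t=np.radians(h);Y=np.array([np.cos(t),np.sin(t),0]);Z=np.array([0,0,-1.]);G=np.c_[np.cross(Y,Z),Y,Z]
    print((R.T@([x,y,z]-p)).round(4).tolist(),Ro.from_matrix(R.T@G).as_rotvec(degrees=True).round(2).tolist())
print('F',np.round(s['force'],2),'open',round(s['opening'],3),'grip',np.round(s['grasp_force'],1),'t',round(s['time_s'],2),'J6',round(s['joint_positions'][5],1))
E
python3 go.py .36 .36 .27 60 .45 .05 .27 43 .4215 -.3045 .15 43 .4215 -.3045 .10 43
```

```text
[-0.2673, -0.1917, -0.0365] [-0.0, -0.0, 16.66]
[-0.4264, -0.4725, -0.0365] [-0.0, -0.0, 33.66]
[-0.4804, -0.824, 0.0835] [-0.0, -0.0, 33.66]
[-0.4804, -0.824, 0.1335] [-0.0, -0.0, 33.66]
F [ 0.62 -0.93  0.44] open 1.003 grip 0.0 t 1.3 J6 -10.2
```

```bash
python3 -m jog '[[1,-0.267,-0.192,-0.036,0,0,17],[1,-0.267,-0.192,-0.036,0,0,17],[1,-0.267,-0.192,-0.036,0,0,17],[1,-0.267,-0.192,-0.036,0,0,17],[1,-0.267,-0.192,-0.036,0,0,17],[1,-0.267,-0.192,-0.036,0,0,17],[1,-0.426,-0.472,-0.036,0,0,33.7],[1,-0.426,-0.472,-0.036,0,0,33.7],[1,-0.426,-0.472,-0.036,0,0,33.7],[1,-0.426,-0.472,-0.036,0,0,33.7],[1,-0.426,-0.472,-0.036,0,0,33.7],[1,-0.426,-0.472,-0.036,0,0,33.7],[1,-0.48,-0.824,0.0835,0,0,33.7],[1,-0.48,-0.824,0.0835,0,0,33.7],[1,-0.48,-0.824,0.0835,0,0,33.7],[1,-0.48,-0.824,0.0835,0,0,33.7],[1,-0.48,-0.824,0.0835,0,0,33.7],[1,-0.48,-0.824,0.0835,0,0,33.7],[1,-0.48,-0.824,0.0835,0,0,33.7],[1,-0.48,-0.824,0.0835,0,0,33.7]]'; python3 go.py .4215 -.3045 .020 43
```

```text
time_s: 3.8
position: [0.4212, -0.3024, 0.1497]
tcp_rot: [[-0.682, 0.731, -0.001], [0.731, 0.682, 0.002], [0.003, 0.001, -1.0]]
force: [-0.9, 0.7, -0.9]
opening: 0.998
grasp_force: 0.0
[-0.002, -0.0013, 0.1297] [0.05, -0.14, -0.0]
F [-0.86  0.72 -0.89] open 0.998 grip 0.0 t 3.8 J6 -91.1
```

```bash
python3 -m jog '[[1,-0.002,-0.001,0.05,0,0,0],[1,-0.002,-0.001,0.09,0,0,0],[1,-0.002,-0.001,0.115,0,0,0],[1,-0.002,-0.001,0.13,0,0,0],[1,-0.002,-0.001,0.13,0,0,0],[0,-0.002,-0.001,0.13,0,0,0],[0,-0.002,-0.001,0.13,0,0,0],[0,-0.002,-0.001,0.13,0,0,0],[0,-0.002,-0.001,0.13,0,0,0],[0,-0.002,-0.001,0.13,0,0,0],[0,-0.002,-0.001,0.13,0,0,0],[0,-0.002,-0.001,0.13,0,0,0],[0,-0.002,-0.001,0.13,0,0,0]]'; python3 go.py .43 -.28 .12 43
```

```text
time_s: 5.42
position: [0.4221, -0.3067, 0.0207]
tcp_rot: [[-0.681, 0.732, 0.001], [0.732, 0.681, -0.001], [-0.001, 0.0, -1.0]]
force: [-0.1, 1.0, 5.5]
opening: 0.69
grasp_force: 30.0
[0.0141, 0.024, -0.0994] [0.02, 0.06, -0.07]
F [-0.12  1.01  5.53] open 0.69 grip 30.0 t 5.42 J6 -91.3
```

```bash
python3 -m jog '[[0,0,0,-0.01,0,0,0],[0,0,0,-0.03,0,0,0],[0,0,0,-0.06,0,0,0],[0,0,0,-0.1,0,0,0],[0,0,0,-0.15,0,0,0],[0,0,0,-0.2,0,0,0],[0,0,0,-0.24,0,0,0],[0,0,0,-0.26,0,0,0],[0,0,0,-0.27,0,0,0],[0,0,0,-0.27,0,0,0],[0,0,0,-0.27,0,0,0],[0,0,0,-0.27,0,0,0]]'
python3 - <<'E'
from h import *
for c in('top','scene'):
    p,d=viewer.capture(c);cv2.imwrite(f'pics/{c}1.png',p)
    W=cloud(c,d);r=models.outline_of(c,'dish');
    print([(round(a['p'],2),np.nanmedian(W[a['mask']],0).round(3)) for a in r[:5]])
f=[]
for _ in range(6):
    viewer.capture('top');f.append(bot.read_state()['force'])
print(np.mean(f,0))
E
python3 go.py .55 -.1 .29 43 .52 .06 .29 10 .570 .127 .29 -13
```

```text
time_s: 6.92
position: [0.4212, -0.3061, 0.2888]
tcp_rot: [[-0.681, 0.732, -0.002], [0.732, 0.681, 0.002], [0.003, -0.0, -1.0]]
force: [0.3, 0.0, -3.5]
opening: 0.688
grasp_force: 30.0
[(0.72, array([ 0.634, -0.492,  0.023])), (0.63, array([ 0.257, -0.546,  0.022])), (0.42, array([ 0.391, -0.3  ,  0.296]))]
[(0.91, array([ 0.493, -0.492,  0.022])), (0.88, array([ 0.441, -0.323,  0.295])), (0.8, array([ 0.24 , -0.35 ,  0.021])), (0.8, array([ 0.636, -0.499,  0.022])), (0.66, array([ 0.28 , -0.506,  0.021]))]
[ 0.13076782  0.32811155 -3.69903641]
[0.0638, 0.2346, 0.0001] [0.0, 0.0, -0.04]
[0.2013, 0.3217, 0.0001] [0.0, 0.0, 32.96]
[0.2163, 0.4039, 0.0001] [0.0, 0.0, 55.96]
F [-0.35 -0.82 -3.41] open 0.687 grip 30.0 t 7.42 J6 -91.3
```

View pics/scene1.png

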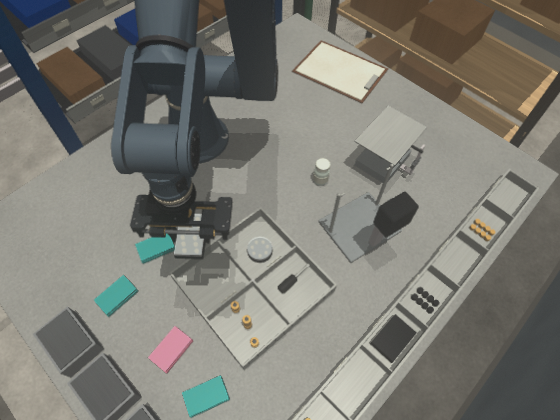

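The scene view shows the dish held level in the gripper at about (190,240), with the tray otherwise untouched.

```bash
python3 -m jog '[[0,0.01,0.01,0,0,0,1],[0,0.025,0.035,0,0,0,3],[0,0.04,0.065,0,0,0,6],[0,0.055,0.1,0,0,0,10],[0,0.072,0.135,0,0,0,15],[0,0.09,0.17,0,0,0,20],[0,0.108,0.205,0,0,0,25],[0,0.126,0.24,0,0,0,30],[0,0.144,0.275,0,0,0,35],[0,0.162,0.31,0,0,0,40],[0,0.18,0.34,0,0,0,45],[0,0.195,0.365,0,0,0,50],[0,0.208,0.388,0,0,0,54],[0,0.214,0.4,0,0,0,56],[0,0.216,0.404,0,0,0,56],[0,0.216,0.404,0,0,0,56],[0,0.216,0.404,0,0,0,56]]'
python3 - <<'E'
from h import *
s=bot.read_state();print(s['position'])
for c in('top','scene'):
    p,d=viewer.capture(c);cv2.imwrite(f'pics/{c}2.png',p);W=cloud(c,d)
    P,_=near(W,.57,.127,.09,.288,.302);print(c,len(P),rect(P))
    print('view',[(round(a['p'],2),a['xyz'].round(3) if hasattr(a['xyz'],'round') else a['xyz']) for a in models.tip_of(c,'view')[:2]],[(round(a['p'],2),np.round(a['xyz'],3)) for a in models.tip_of(c,'dish_mid')[:6] if a['xyz'][2]>.1])
E
python3 go.py .57 .127 .2047 -13
```

```text
time_s: 9.55
position: [0.5698, 0.1264, 0.29]
tcp_rot: [[0.226, 0.974, -0.001], [0.974, -0.226, -0.0], [-0.0, -0.0, -1.0]]
force: [-0.4, -0.5, -4.0]
opening: 0.687
grasp_force: 30.0
[0.56980682 0.12635839 0.29000238]
top 406 (array([563.5, 101.2]), array([59.5, 45.4]), -12.5)
view [(0.82, [0.5682, 0.1287, 0.1979])] [(0.6, array([0.571, 0.13 , 0.284]))]
scene 588 (array([572. , 122.6]), array([101.1,  76.8]), 62.6)
view [(0.76, [0.576, 0.1289, 0.1977]), (0.21, [0.571, 0.1279, 0.2834])] [(0.67, array([0.57 , 0.131, 0.285]))]
[0.0004, -0.0003, 0.0854] [0.0, 0.0, -0.07]
F [-0.33 -0.33 -4.43] open 0.684 grip 30.0 t 9.85 J6 14.6
```

View pics/scene2.png

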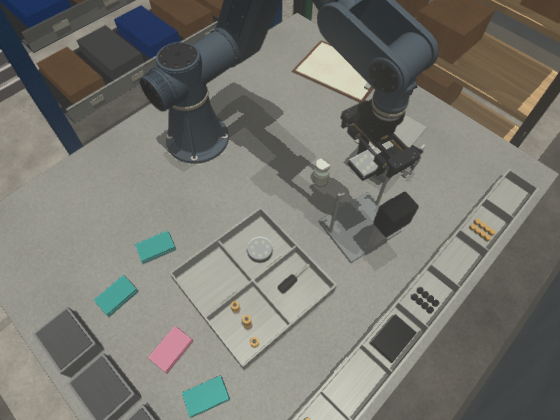

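The picture shows the dish hanging above the gap between the posts, around (365,165), and clear of the head at (397,213). I lower it straight down and hold it there.

```bash
python3 -m jog '[[0,0,0,0.01,0,0,0],[0,0,0,0.025,0,0,0],[0,0,0,0.045,0,0,0],[0,0,0,0.06,0,0,0],[0,0,0,0.073,0,0,0],[0,0,0,0.082,0,0,0],[0,0,0,0.0855,0,0,0],[0,0,0,0.0855,0,0,0],[0,0,0,0.0855,0,0,0],[0,0,0,0.0855,0,0,0]]'
python3 - <<'E'
from h import *
for c in('top','scene'):
    p,d=viewer.capture(c);cv2.imwrite(f'pics/{c}3.png',p);W=cloud(c,d)
    P,_=near(W,.57,.127,.09,.206,.2165);print(c,len(P),rect(P))
    print([(round(a['p'],2),np.round(a['xyz'],3)) for a in models.tip_of(c,'dish_mid')[:6] if a['xyz'][2]>.1],[(round(a['p'],2),np.round(a['xyz'],3)) for a in models.tip_of(c,'view')[:2]])
cv2.imwrite('pics/crop3.png',cv2.resize(cv2.imread('pics/scene3.png')[100:280,290:450],None,fx=3,fy=3,interpolation=cv2.INTER_CUBIC))
E
```

```text
time_s: 11.1
position: [0.5705, 0.1269, 0.2051]
tcp_rot: [[0.226, 0.974, 0.001], [0.974, -0.226, 0.0], [0.0, 0.001, -1.0]]
force: [-0.7, 0.2, -3.8]
opening: 0.687
grasp_force: 30.0
top 338 (array([591.5,  81. ]), array([121.2,  85.3]), -2.6)
[(0.77, array([0.569, 0.126, 0.201]))] [(0.81, array([0.57 , 0.129, 0.198]))]
scene 476 (array([564.8, 107.3]), array([128.8,  76.2]), 57.8)
[(0.73, array([0.571, 0.13 , 0.198]))] []
```

View pics/crop3.png

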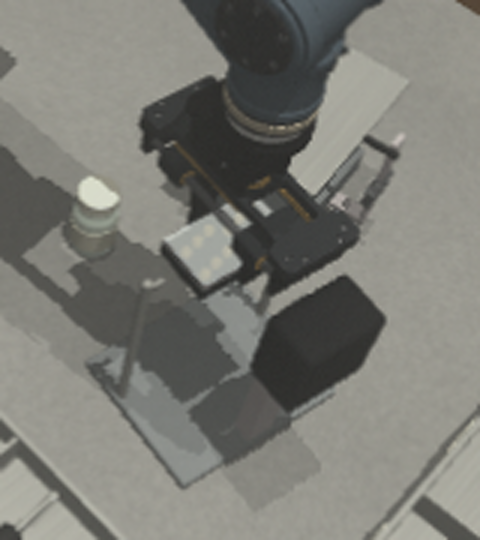

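The crop shows the dish at the viewing point (crop pixel (205,255)), level, in line with the near pin at (150,285) and clear of the head. I hold it for two seconds and then lift.

```bash
python3 -m jog '[[0,0,0,0,0,0,0],[0,0,0,0,0,0,0],[0,0,0,0,0,0,0],[0,0,0,0,0,0,0],[0,0,0,0,0,0,0],[0,0,0,0,0,0,0],[0,0,0,0,0,0,0],[0,0,0,0,0,0,0],[0,0,0,0,0,0,0],[0,0,0,0,0,0,0],[0,0,0,0,0,0,0],[0,0,0,0,0,0,0],[0,0,0,0,0,0,0],[0,0,0,0,0,0,0],[0,0,0,0,0,0,0],[0,0,0,0,0,0,0],[0,0,0,0,0,0,0]]'; python3 -m jog '[[0,0,0,-0.01,0,0,0],[0,0,0,-0.025,0,0,0],[0,0,0,-0.045,0,0,0],[0,0,0,-0.065,0,0,0],[0,0,0,-0.08,0,0,0],[0,0,0,-0.085,0,0,0],[0,0,0,-0.085,0,0,0]]'
python3 -c "
import numpy as np
c,s=np.cos(np.radians(5)),np.sin(np.radians(5))
for x,y in((-.035,0),(.042,0)):print(.4975+c*x-s*y,.3655+s*x+c*y)"
python3 go.py .4626 .3625 .29 5 .4626 .3625 .165 5
```

```text
time_s: 13.52
position: [0.5702, 0.1269, 0.2045]
tcp_rot: [[0.226, 0.974, 0.0], [0.974, -0.226, -0.0], [-0.0, 0.0, -1.0]]
force: [0.4, -0.0, -2.9]
opening: 0.684
grasp_force: 30.0
time_s: 14.4
position: [0.5701, 0.1269, 0.2898]
tcp_rot: [[0.226, 0.974, 0.0], [0.974, -0.226, -0.0], [0.0, 0.0, -1.0]]
force: [0.4, 0.4, -4.0]
opening: 0.685
grasp_force: 30.0
0.4626331855667889 0.362449549003832
0.5393401773198533 0.36916054119540165
[0.2053, -0.1579, -0.0003] [0.02, 0.0, -18.04]
[0.2053, -0.1579, 0.1247] [0.02, 0.0, -18.04]
F [ 0.36  0.38 -4.05] open 0.685 grip 30.0 t 14.4 J6 14.6
```

```bash
python3 -m jog '[[0,0.01,-0.008,0,0,0,-1],[0,0.03,-0.023,0,0,0,-3],[0,0.055,-0.042,0,0,0,-5],[0,0.083,-0.064,0,0,0,-8],[0,0.112,-0.086,0,0,0,-11],[0,0.14,-0.108,0,0,0,-14],[0,0.168,-0.129,0,0,0,-16],[0,0.19,-0.146,0,0,0,-18],[0,0.202,-0.155,0,0,0,-18],[0,0.205,-0.158,0.01,0,0,-18],[0,0.205,-0.158,0.035,0,0,-18],[0,0.205,-0.158,0.07,0,0,-18],[0,0.205,-0.158,0.1,0,0,-18],[0,0.205,-0.158,0.12,0,0,-18],[0,0.205,-0.158,0.125,0,0,-18],[0,0.205,-0.158,0.125,0,0,-18],[0,0.205,-0.158,0.125,0,0,-18],[0,0.205,-0.158,0.125,0,0,-18]]'
python3 go.py .4626 .3625 .105 5
python3 - <<'E'
from h import *
f=[]
for _ in range(8):
    p,d=viewer.capture('top');f.append(bot.read_state()['force'])
print(np.mean(f,0));cv2.imwrite('pics/top4.png',p);W=cloud('top',d)
P,_=near(W,.51,.365,.14,.125,.142);print(P[:,2].mean())
E
```

```text
time_s: 16.65
position: [0.4631, 0.3625, 0.1655]
tcp_rot: [[-0.086, 0.996, 0.002], [0.996, 0.086, 0.001], [0.001, 0.002, -1.0]]
force: [-0.2, -0.6, -3.8]
opening: 0.686
grasp_force: 30.0
[0.0, -0.0006, 0.0605] [0.11, -0.04, -0.04]
F [-0.15 -0.56 -3.83] open 0.686 grip 30.0 t 16.65 J6 22.2
[-0.20217817 -0.05269435 -3.47518077]
0.1346796677830651
```

```bash
python3 -m jog '[[0,0,0,0.01,0,0,0],[0,0,0,0.018,0,0,0],[0,0,0,0.025,0,0,0],[0,0,0,0.032,0,0,0],[0,0,0,0.04,0,0,0],[0,0,0,0.048,0,0,0],[0,0,0,0.054,0,0,0],[0,0,0,0.058,0,0,0],[0,0,0,0.06,0,0,0],[0,0,0,0.06,0,0,0],[0,0,0,0.06,0,0,0],[0,0,0,0.06,0,0,0],[0,0,0,0.06,0,0,0]]'
python3 - <<'E'
from h import *
f=[]
for _ in range(8):
    p,d=viewer.capture('top');f.append(bot.read_state()['force'])
print(np.mean(f,0));cv2.imwrite('pics/top5.png',p)
print(bot.read_state()['position'])
W=cloud('top',d);P,_=near(W,.4975,.3655,.115,.07,.1);print(len(P),np.median(P[:,2]))
E
```

```text
time_s: 18.68
position: [0.4624, 0.3622, 0.1046]
tcp_rot: [[-0.087, 0.996, -0.0], [0.996, 0.087, -0.0], [-0.0, -0.0, -1.0]]
force: [-1.7, -0.5, -0.1]
opening: 0.685
grasp_force: 30.0
[-1.5349246  -0.72985551 -0.02840514]
[0.46240937 0.36218669 0.10454645]
1388 0.08870538052389043
```

View pics/top5.png

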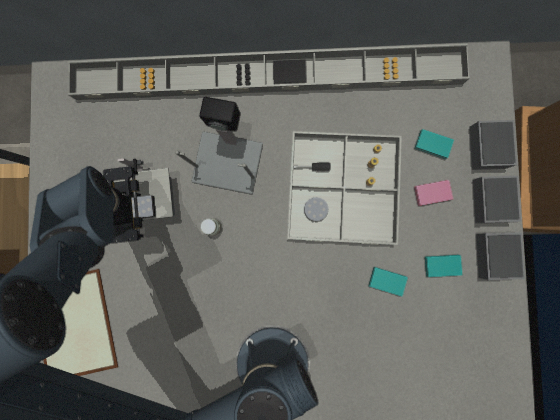

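The dish rests on the pan at about (145,207), and the wrist force is now close to zero. I release it and back off upwards.

```bash
python3 -m jog '[[1,0,0,0,0,0,0],[1,0,0,0,0,0,0],[1,0,0,0,0,0,0],[1,0,0,0,0,0,0],[1,0,0,0,0,0,0],[1,0,0,0,0,0,0],[1,0,0,-0.01,0,0,0],[1,0,0,-0.03,0,0,0],[1,0,0,-0.07,0,0,0],[1,0,0,-0.12,0,0,0],[1,0,0,-0.17,0,0,0],[1,0,0,-0.185,0,0,0],[1,0,0,-0.185,0,0,0],[1,0,0,-0.185,0,0,0]]'
python3 go.py .50 .05 .29 40 .579 -.3115 .29 85.4 .579 -.3115 .12 85.4
```

```text
time_s: 20.82
position: [0.4614, 0.3616, 0.2877]
tcp_rot: [[-0.086, 0.996, -0.003], [0.996, 0.086, -0.002], [-0.002, -0.004, -1.0]]
force: [-0.2, 0.0, -0.5]
opening: 0.999
grasp_force: 0.0
[-0.3138, 0.0115, -0.0018] [-0.23, 0.02, -35.04]
[-0.6807, 0.059, -0.0015] [-0.23, -0.07, -80.44]
[-0.6805, 0.0596, 0.1685] [-0.23, -0.07, -80.44]
F [-0.24  0.01 -0.46] open 0.999 grip 0.0 t 20.82 J6 22.2
```

```bash
python3 -m jog '[[1,-0.05,0.002,-0.002,0,0,-6],[1,-0.1,0.004,-0.002,0,0,-12],[1,-0.15,0.006,-0.002,0,0,-18],[1,-0.2,0.008,-0.002,0,0,-24],[1,-0.25,0.01,-0.002,0,0,-30],[1,-0.31,0.012,-0.002,0,0,-37],[1,-0.37,0.02,-0.002,0,0,-44],[1,-0.43,0.028,-0.002,0,0,-51],[1,-0.49,0.035,-0.002,0,0,-58],[1,-0.55,0.042,-0.002,0,0,-65],[1,-0.61,0.05,-0.002,0,0,-72],[1,-0.66,0.057,0,0,0,-80.4],[1,-0.681,0.059,0.02,0,0,-80.4],[1,-0.681,0.059,0.04,0,0,-80.4],[1,-0.681,0.059,0.04,0,0,-80.4],[1,-0.681,0.059,0.04,0,0,-80.4],[1,-0.681,0.059,0.04,0,0,-80.4]]'
python3 - <<'E'
from h import *
for c in('top','scene'):
    p,d=viewer.capture(c);cv2.imwrite(f'pics/{c}6.png',p)
    W=cloud(c,d);P,m=near(W,.4975,.3655,.12,.07,.098);m=cv2.morphologyEx(m.astype(np.uint8),cv2.MORPH_OPEN,np.ones((3,3)))>0
    print(len(P),rect(W[m]),np.median(P[:,2]),P[:,2].std());P,_=near(W,.465,.362,.07,.1,.12);print('dish',len(P),rect(P),np.median(P[:,2]))
E
python3 go.py .579 -.3115 .043 85.4 .5255 -.304 .020 85.4
```

```text
time_s: 22.95
position: [0.5806, -0.3105, 0.2504]
tcp_rot: [[-0.997, 0.08, 0.001], [0.08, 0.997, -0.001], [-0.001, -0.001, -1.0]]
force: [-0.3, 0.2, 0.2]
opening: 0.997
grasp_force: 0.0
2552 (array([513.8, 366.3]), array([192. , 176.5]), -84.8) 0.09114286059863064 0.002530829041014324
dish 793 (array([460.2, 363. ]), array([102.1,  59.3]), -85.0) 0.11293668570317505
1675 (array([517.4, 366.9]), array([198., 179.]), -85.6) 0.09157331463260365 0.002821442000745244
dish 552 (array([463.6, 363.5]), array([103.3,  60.1]), -83.9) 0.1130812843644361
[0.0018, -0.0007, 0.2075] [-0.05, 0.08, -0.01]
[0.0558, 0.0025, 0.2305] [-0.05, 0.08, -0.01]
F [-0.19 -0.15  0.09] open 0.999 grip 0.0 t 23.05 J6 -123.3
```

The pan has sunk about 0.044 m, so the long fitting (+0.0196) brings it to about 0.0636. I pick the long one.

```bash
python3 -m jog '[[1,0.002,-0.001,0.05,0,0,0],[1,0.002,-0.001,0.1,0,0,0],[1,0.002,-0.001,0.15,0,0,0],[1,0.002,-0.001,0.19,0,0,0],[1,0.002,-0.001,0.21,0,0,0],[1,0.002,-0.001,0.218,0,0,0],[1,0.002,-0.001,0.218,0,0,0],[0,0.002,-0.001,0.218,0,0,0],[0,0.002,-0.001,0.218,0,0,0],[0,0.002,-0.001,0.218,0,0,0],[0,0.002,-0.001,0.218,0,0,0],[0,0.002,-0.001,0.218,0,0,0],[0,0.002,-0.001,0.218,0,0,0],[0,0.002,-0.001,0.218,0,0,0],[0,0.002,-0.001,0.218,0,0,0],[0,0.002,-0.001,0.218,0,0,0],[0,0.002,-0.001,0.218,0,0,0]]'
python3 go.py .579 -.3115 .28 85.4
```

```text
time_s: 25.18
position: [0.578, -0.3117, 0.0315]
tcp_rot: [[-0.997, 0.081, -0.0], [0.081, 0.997, 0.0], [0.0, 0.0, -1.0]]
force: [-0.4, 1.0, -0.1]
opening: 0.246
grasp_force: 30.0
[-0.0009, 0.0004, -0.2485] [0.02, -0.01, -0.04]
F [-0.39  1.02 -0.13] open 0.246 grip 30.0 t 25.18 J6 -123.4
```

```bash
python3 -m jog '[[0,0,0,-0.02,0,0,0],[0,0,0,-0.06,0,0,0],[0,0,0,-0.11,0,0,0],[0,0,0,-0.16,0,0,0],[0,0,0,-0.21,0,0,0],[0,0,0,-0.25,0,0,0],[0,0,0,-0.268,0,0,0],[0,0,0,-0.268,0,0,0]]'
python3 go.py .56 .03 .30 90 .5393 .369 .30 95 .5393 .369 .17 95
```

```text
time_s: 26.18
position: [0.5787, -0.3125, 0.3028]
tcp_rot: [[-0.997, 0.081, 0.004], [0.081, 0.997, -0.004], [-0.005, -0.003, -1.0]]
force: [-0.2, -0.8, -2.1]
opening: 0.24
grasp_force: 30.0
[0.0463, 0.3399, 0.0015] [-0.2, 0.26, -4.64]
[0.0944, 0.6761, 0.0001] [-0.21, 0.25, -9.64]
[0.095, 0.6765, 0.1301] [-0.21, 0.25, -9.64]
F [-0.17 -0.76 -2.11] open 0.24 grip 30.0 t 26.18 J6 -123.4
```

```bash
python3 -m jog '[[0,0.002,0.015,0,0,0,0],[0,0.006,0.045,0,0,0,-1],[0,0.013,0.09,0,0,0,-1],[0,0.02,0.14,0,0,0,-2],[0,0.027,0.19,0,0,0,-3],[0,0.034,0.24,0,0,0,-3],[0,0.041,0.29,0,0,0,-4],[0,0.048,0.34,0,0,0,-5],[0,0.055,0.39,0,0,0,-6],[0,0.062,0.44,0,0,0,-6],[0,0.069,0.49,0,0,0,-7],[0,0.076,0.54,0,0,0,-8],[0,0.083,0.59,0,0,0,-8],[0,0.09,0.635,0,0,0,-9],[0,0.094,0.665,0,0,0,-9.6],[0,0.095,0.676,0,0,0,-9.6],[0,0.095,0.676,0.03,0,0,-9.6],[0,0.095,0.676,0.08,0,0,-9.6],[0,0.095,0.676,0.12,0,0,-9.6],[0,0.095,0.676,0.13,0,0,-9.6]]'
python3 -m jog '[[0,0,0,0,0,0,0],[0,0,0,0,0,0,0],[0,0,0,0,0,0,0]]'
python3 - <<'E'
from h import *
p,d=viewer.capture('scene');q,e=viewer.capture('top')
cv2.imwrite('pics/c7.png',np.hstack([cv2.resize(a,None,fx=3,fy=3,interpolation=cv2.INTER_CUBIC) for a in(p[80:240,330:450],q[110:270,60:190])]))
E
python3 go.py .5393 .369 .099 95
```

```text
time_s: 28.68
position: [0.5354, 0.3675, 0.1658]
tcp_rot: [[-0.996, -0.086, -0.008], [-0.086, 0.996, -0.004], [0.008, -0.003, -1.0]]
force: [-0.7, -0.3, -1.5]
opening: 0.246
grasp_force: 30.0
time_s: 29.05
position: [0.5391, 0.3699, 0.1715]
tcp_rot: [[-0.996, -0.086, 0.003], [-0.086, 0.996, 0.001], [-0.003, 0.001, -1.0]]
force: [0.1, 0.3, -1.5]
opening: 0.244
grasp_force: 30.0
[-0.0004, -0.0009, 0.0719] [0.04, 0.13, -0.04]
F [-1.24  0.61 -1.66] open 0.245 grip 30.0 t 29.15 J6 -70.3
```

View pics/c7.png

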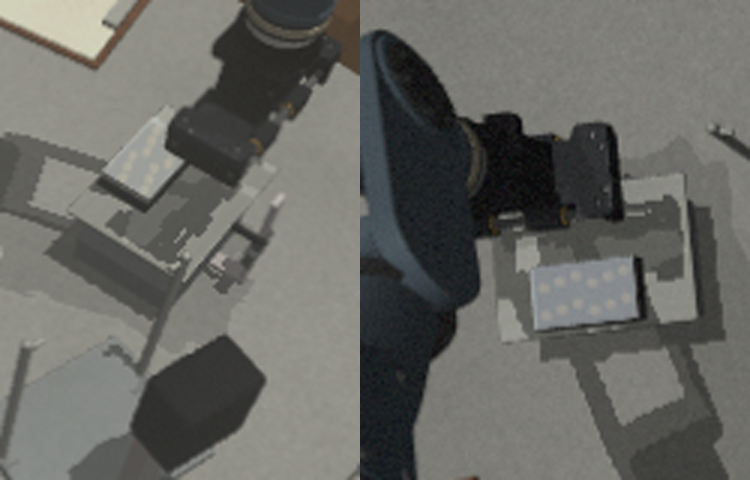

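The crops show the dish flat on the near half of the pan, with the fitting held over the free half and clear of both the dish and the upright. I lower it to the loaded level and release.

```bash
python3 -m jog '[[0,0,-0.001,0.02,0,0,0],[0,0,-0.001,0.04,0,0,0],[0,0,-0.001,0.05,0,0,0],[0,0,-0.001,0.056,0,0,0],[0,0,-0.001,0.061,0,0,0],[0,0,-0.001,0.066,0,0,0],[0,0,-0.001,0.07,0,0,0],[0,0,-0.001,0.073,0,0,0],[0,0,-0.001,0.073,0,0,0],[0,0,-0.001,0.073,0,0,0],[0,0,-0.001,0.073,0,0,0],[0,0,-0.001,0.073,0,0,0],[0,0,-0.001,0.073,0,0,0],[0,0,-0.001,0.073,0,0,0]]'; python3 go.py .5393 .369 .099 95
```

```text
time_s: 30.9
position: [0.5384, 0.3686, 0.0967]
tcp_rot: [[-0.996, -0.086, 0.001], [-0.086, 0.996, 0.0], [-0.001, 0.0, -1.0]]
force: [0.5, 0.3, -0.3]
opening: 0.244
grasp_force: 30.0
[-0.0009, 0.0003, -0.0023] [0.01, 0.03, -0.04]
F [ 0.45  0.28 -0.33] open 0.244 grip 30.0 t 30.9 J6 -70.4
```

```bash
python3 -m jog '[[0.6,0,0,0,0,0,0],[0.6,0,0,0,0,0,0],[0.6,0,0,0,0,0,0],[0.6,0,0,0,0,0,0],[0.6,0,0,0,0,0,0],[0.6,0,0,-0.01,0,0,0],[0.6,0,0,-0.03,0,0,0],[0.6,0,0,-0.06,0,0,0],[0.6,0,0,-0.1,0,0,0],[0.6,0,0,-0.15,0,0,0],[0.6,0,0,-0.2,0,0,0],[0.6,0.1,-0.05,-0.2,0,0,0],[0.6,0.15,-0.15,-0.2,0,0,0],[0.6,0.15,-0.25,-0.2,0,0,0],[0.6,0.15,-0.33,-0.2,0,0,0],[0.6,0.15,-0.33,-0.2,0,0,0],[0.6,0.15,-0.33,-0.2,0,0,0],[0.6,0.15,-0.33,-0.2,0,0,0]]'
python3 - <<'E'
from h import *
for c in('top','scene'):
    p,d=viewer.capture(c);cv2.imwrite(f'pics/{c}8.png',p)
    W=cloud(c,d);P,m=near(W,.4975,.3655,.11,.06,.08);print(len(P),np.median(P[:,2]));P,_=near(W,.465,.362,.06,.085,.1);print('dish',rect(P),np.median(P[:,2]));P,_=near(W,.54,.369,.03,.115,.14);print('fit',len(P),P.mean(0))
p=cv2.imread('pics/top8.png');q=cv2.imread('pics/scene8.png')
cv2.imwrite('pics/c8.png',np.hstack([cv2.resize(a,None,fx=3,fy=3,interpolation=cv2.INTER_CUBIC) for a in(q[80:240,330:450],p[110:270,60:190])]))
E
```

```text
time_s: 33.15
position: [0.4172, 0.0236, 0.2974]
tcp_rot: [[-0.997, -0.08, 0.002], [-0.08, 0.997, -0.001], [-0.001, -0.001, -1.0]]
force: [0.3, 0.1, -0.4]
opening: 0.604
grasp_force: 0.0
2329 0.07167493659164847
dish (array([460.6, 362.2]), array([99.8, 58.9]), -85.7) 0.09348156926178453
fit 60 [0.53759063 0.36525684 0.12592907]
1500 0.07210530401024196
dish (array([463.2, 362.3]), array([106.1,  60.5]), -84.5) 0.09369125453537663
fit 51 [0.54196667 0.3653184  0.12600713]
```

View pics/c8.png

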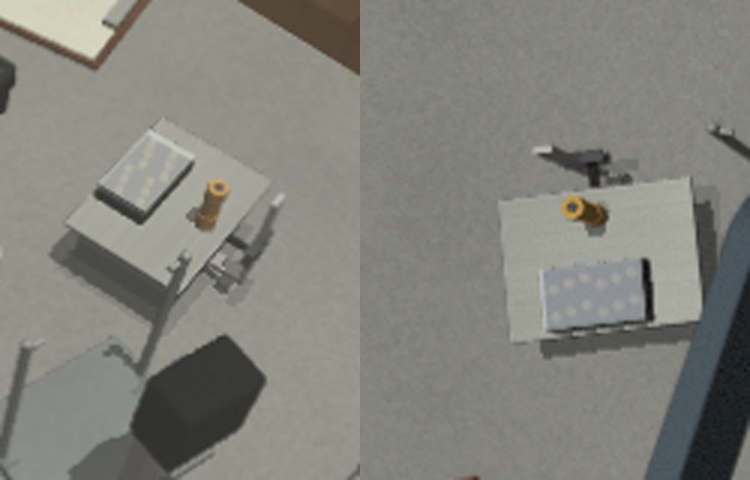

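The dish lies flat with the long fitting upright beside it. The pan top is at about 0.0717 m, so it has sunk about 0.063 m, between the marks.

```bash
python3 -c "
from rig import workorder
print(workorder.hand_in())"
```

```text
the job is handed in; nothing more can be done
None
```

I handed the job in at about 33 s: the dish was held at the scanner for about two seconds and now lies flat on the pan with the long fitting beside it. The pan has sunk about 0.063 m, inside the marks; the hand-in returned no verdict.

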